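# Close up the solder-fume extractor

### The arm

A 6-joint arm with a two-finger parallel gripper is mounted at the origin on the work surface. World frame = base frame: x ahead of the robot, y to its left, z up, the work surface at z = 0. Lengths are in mm, angles in rad, forces in N, time in s.
With the tool pointing down it reaches from about 275 to 750 mm from the base axis. Payload 10.2 kg.
Tool frame: the origin (TCP) lies where the fingers leave the gripper's body, on its centre line; the fingertips stand 73 mm ahead of it and the grasp point (between the pads) lies 54 mm ahead of it; z points along the fingers, y is the line along which they close (so a half turn about z gives the same grasp; the last joint's range is limited). The gripper opens to 85 mm and grips with 20 to 120 N. Pads are 22 mm wide; open, the fingers measure 114 mm over their backs; the gripper's body (76 mm by 85 mm) begins 54 mm behind the grasp point. The pads swing forward as they close: fully open they stand 13 mm farther back than shut.
Start: joints at [0.943, 0.313, 1.498, -0, 1.331, -0.223], TCP at [206.777, 482.571, 303.894] pointing down, gripper open.
Joint ranges: [-2.94, 2.94], [-0.97, 2.17], [0.19, 2.56], [-1.23, 4.37], [0.02, 3.11], [-2.88, 2.88]. Speed limits (rad/s): [2.39, 2.39, 3.01, 3.14, 3.14, 3.14].

### API

Orientations are given as a unit quaternion [w, x, y, z].
In Python, from rig import ctrl gives the robot as it stands.
- The arm moves only by the shell command python3 -m creep 'ROWS' [OPENING] [FORCE]. ROWS is JSON, a list that holds one entry, the list of rows, each a list of 6 numbers: the shift along the world's x, y, z in units of 25 mm (1.0 is 25 mm), then the turn, a rotation vector about the world's x, y, z in units of 5 degrees (1.0 is 5 degrees). In form: [[[x, y, z, ax, ay, az], ...]]. A call has 1 to 20 rows; each row is the pose to reach, as a shift and turn from the pose commanded when the call began; what a row does not reach only later rows make up. A row lasts 1/12 s, in which the tool goes at most 41.7 mm and 7.16 degrees, less where a joint would pass 70% of its speed; a pose out of reach is approached as far as the arm can. A call with a gripper value outside its range is refused whole. OPENING is the finger opening in mm, from 0 to 85.4, set as the call begins (- or left out, the last holds). The fingers move at their own pace and stop on an object; FORCE is the grip in N (left out, the last holds). Time passes only in rows, so rows that repeat a pose let the fingers close. It gives the time, the measured TCP pose, the force, the opening and the grip force at its end, in the units of the state.
- ctrl.sense(): the state, without advancing time (a new reading comes with each control period).
- ctrl.capture(name): name is "scene" or "top" or "wrist"; returns a dict with "image" (480x640x3 uint8, red, green, blue), "fx", "fy", "cx", "cy" (pixels), "R" (3x3) and "t" (3): a world point X has camera coordinates R X + t. Camera axes: x right, y down, z forward; pixel columns grow to the right and rows downward; lengths in mm; the calibration is good to about 2 mm. A picture is of the moment at which its call begins. There is no depth.
- ctrl.finish_job(): hands the job in; it is judged then, once.
The state is a dict: "time_s": time; "joints": joint angles; "dq": joint speeds; "tau": joint torques, N m; "eef_pos": TCP position; "ee_rot": TCP orientation; "force": force on the tool from outside, world axes, zero at the start; "wrist_torque": the same for the moment, N m; "grip_width": opening from 0.0 (shut) to 1.0 (fully open); "grip_force": force on a finger pad.
Only numpy, scipy, OpenCV 4.12 (cv2) and the standard library are available. Lean on these libraries where they do the work, as an engineer would, in place of code of your own. Each camera call takes 0.05 s, during which the arm holds its last target. There are 200 camera calls.

### The job

The filter of the small bench fume extractor is in and needs clamping. Slip the tall aluminium spacer ring (not the wide flat ring) over the extractor's centre post so that it lies flat on the filter plate, then put the black ribbed cap over the post so that it sits flat on top of the spacer, and let go.

Things in the scene. Friction and masses are not known exactly. Their poses are not given: they have to be found in the camera images.
- seat (a point): Centre of the filter plate on top of the fume extractor, at the foot of its post. The extractor is a fixed white drum, 150 mm across and 50 mm high, with a lower fan box (60 mm wide, 42 mm high) reaching out to 135 mm from the drum's axis along +x of this frame. This point is on the drum's flat top; z up. From it a steel post 12 mm in diameter rises 50 mm.
- spacer_mid (a point): The tall spacer: a plain aluminium tube, outside diameter 60 mm, bore 36 mm, 36 mm high, loose, about 0.12 kg, standing on the bench on its end. The point is its centre (on the axis, 18 mm above its underside); z along its axis, up. With this spacer on the drum the post stands 14 mm out of its top.
- cap_mid (a point): The cap: a black ribbed plastic knob, a cylinder 50 mm in diameter and 50 mm high with a bright disc on top, loose, about 0.1 kg, standing on the bench open end down. Its underside has a round hole 36 mm across and 30 mm deep that takes the end of the post. The point is its centre (on the axis, 25 mm above its underside); z along its axis, up.
- flat_ring_mid (a point): A bystander that is not needed: a wide flat aluminium ring lying on the bench, outside diameter 84 mm, bore 52 mm, 12 mm high, loose. The point is its centre. Also on the bench, unlisted: a black phone, a white jar and a screwdriver, all out of the way.
Not all that is in view belongs to the job. What is meant by the part that bears spacer_mid is not pink, and is the smaller of those in its own colour.

How it is judged (in metres and radians):
On the way:
1. the tall spacer is round the post, flat on the filter plate, and the cap is not on the post yet (z of spacer_mid in the frame of seat between 0.012 and 0.024 m and horizontal distance between spacer_mid and seat below 0.016 m and angle between spacer_mid's own z axis and vertical below 0.17 rad and horizontal distance between cap_mid and seat above 0.06 m), for 0.2 s.
At the end, for the whole second after the job is handed in: Spacer round the post, flat on the filter plate (centre 12-24 mm above it); cap over the post, flat on the spacer (centre 55-67 mm above the plate); both within 16 mm of the post axis, upright within 10 degrees, at rest (z of spacer_mid in the frame of seat between 0.012 and 0.024 m and horizontal distance between each of spacer_mid, cap_mid and seat below 0.016 m and angle between each of spacer_mid, cap_mid's own z axis and vertical below 0.17 rad and z of cap_mid in the frame of seat between 0.055 and 0.067 m and linear speed of each of spacer, cap below 0.03 m/s); the robot touches nothing.
It also fails if it takes over 56 s, if anything falls off the work surface, if the arm or the gripper's body presses on something with over 40 N, if the wrist force passes 120 N, or if a joint passes its speed limit or range.

## Working session

There is one attempt and no reset: what is moved stays moved. The work goes in short steps, Python scripts to look and compute and a shell command to move; the robot and the scene stay as the last step left them, time stands still between calls to the robot, and variables do not carry over. Pictures are saved under pics/ and viewed, at most 10 in all, crops included, and the job is handed in when it is done.

```bash
mkdir -p pics
python3 - <<'E'
from rig import ctrl
import cv2,numpy as np
for n in("scene","top"):
    c=ctrl.capture(n); cv2.imwrite(f"pics/{n}.png",c["image"][:,:,::-1])
    print(n,c["fx"],c["cx"],c["cy"],np.round(c["R"],3).tolist(),np.round(c["t"],1))
s=ctrl.sense();print(s["time_s"],s["eef_pos"],s["ee_rot"],s["grip_width"])
E
```

```text
scene 498.38601864798375 316.71020840989127 241.64398304501051 [[-0.609, 0.793, -0.015], [0.542, 0.402, -0.738], [-0.579, -0.458, -0.675]] [ 286.6 -236.6 1474.7]
top 541.7666139865288 326.81953713982404 245.13215911405177 [[0.008, -1.0, -0.012], [-0.998, -0.008, -0.064], [0.064, 0.012, -0.998]] [  25.4  503.8 1161.7]
0.1 [206.68031221 482.44846786 303.38204372] [-2.61434868e-04  2.01024357e-01  9.79586063e-01 -5.32618020e-04] 0.9993172229483369
```

View pics/scene.png

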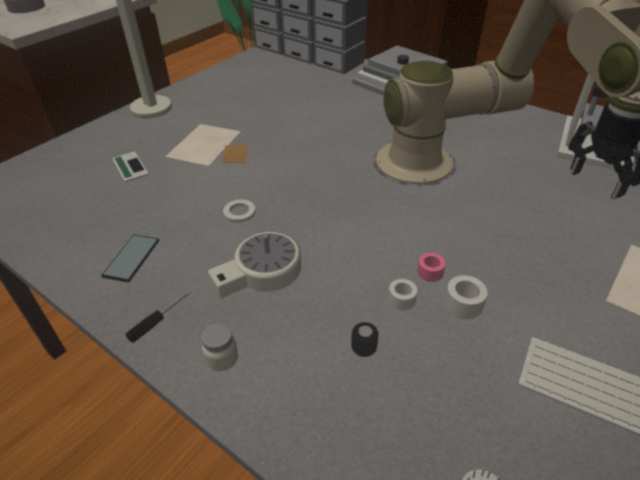

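View pics/top.png

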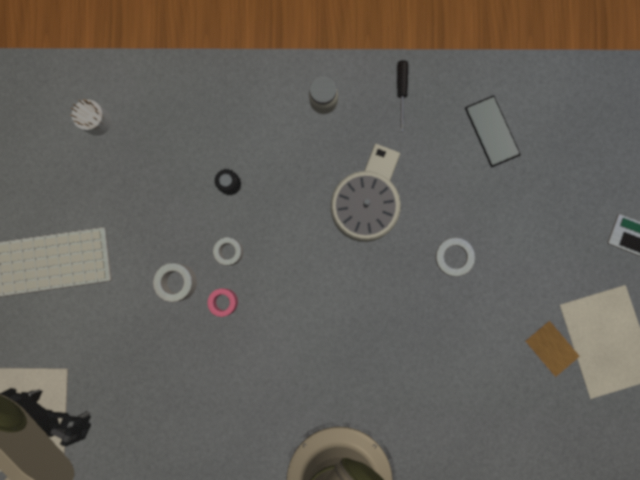

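Scene/top show the candidate rings (top view pixels): pink at (222,302), large silver at (172,282), small silver at (227,251), flat ring at (456,257). The spacer isn't pink and is the smaller of the tall silver tubes, so (227,251) fits. The cap is at (228,182), the drum at (366,206) and its fan box at (383,162).

```bash
cat > h.py <<'E'
import numpy as np,cv2
def ray(c,uv,z):
    R=np.array(c["R"]);t=np.array(c["t"]);o=-R.T@t
    d=R.T@np.array([(uv[0]-c["cx"])/c["fx"],(uv[1]-c["cy"])/c["fy"],1]);return o+d*(z-o[2])/d[2]
def blobs(m,amin=30):
    n,l,s,ce=cv2.connectedComponentsWithStats(m.astype(np.uint8));return [(ce[i],s[i]) for i in range(1,n) if s[i][4]>amin]
def holefill(m):
    cs,_=cv2.findContours(m.astype(np.uint8),cv2.RETR_EXTERNAL,cv2.CHAIN_APPROX_NONE);return cs
E
python3 - <<'E'
from rig import ctrl
from h import *
c=ctrl.capture("top");im=c["image"];g=im.astype(int)
bright=(g.min(2)>125)
for nm,(u,v),r,z in(("small",(227,251),22,36),("big",(172,282),28,36),("flat",(456,257),28,12),("drum",(366,206),38,50)):
    for th in (120,140):
        m=np.zeros(bright.shape,np.uint8);cv2.circle(m,(u,v),r,1,-1);m=m&(g.min(2)>th)
        cs,h=cv2.findContours(m,cv2.RETR_CCOMP,cv2.CHAIN_APPROX_NONE)
        for k,hh in zip(cs,h[0]):
            if len(k)>25:
                e=cv2.fitEllipse(k);p=ray(c,e[0],z);q=ray(c,(e[0][0]+1,e[0][1]),z);print(nm,th,hh[3]>=0,np.round(p,1),"dia",np.round(np.array(e[1])*np.linalg.norm(p-q),1))
m=np.zeros(bright.shape,np.uint8);cv2.circle(m,(228,182),20,1,-1)
for nm,mm,z in(("capdark",m&(g.max(2)<60),25),("capdisc",m[:]&(cv2.circle(np.zeros_like(m),(226,180),9,1,-1))&(g.min(2)>70),50)):
    for ce,s in blobs(mm,20):print(nm,ce,s,ray(c,ce,z))
print("post tip",ray(c,(366,205),100))
print("fan",ray(c,(383,162),42))
crop=cv2.resize(im[150:330,140:400],None,fx=3,fy=3,interpolation=cv2.INTER_CUBIC);cv2.imwrite("pics/crop.png",crop[:,:,::-1])
E
```

```text
small 120 False [489.2 244.   36. ] dia [55.1 57.2]
small 120 True [488.9 243.7  36. ] dia [38.3 40.3]
small 140 False [489.3 243.5  36. ] dia [47.4 48.2]
big 120 False [421.4 359.4  36. ] dia [77.4 79.3]
big 120 True [421.7 359.8  36. ] dia [53.2 54.5]
big 140 False [422.  357.6  36. ] dia [63.8 68.4]
flat 120 False [ 481.6 -250.5   12. ] dia [79.3 81.1]
flat 120 True [ 481.6 -250.5   12. ] dia [53.9 55.1]
flat 140 False [ 481.9 -250.4   12. ] dia [73.4 76. ]
flat 140 True [ 481.4 -250.4   12. ] dia [59.3 59.6]
drum 120 False [590.8 -54.1  50. ] dia [135.9 142.8]
drum 120 True [587.4 -51.6  50. ] dia [129.7 130.7]Traceback (most recent call last):
  File "<stdin>", line 9, in <module>
TypeError: 'NoneType' object is not subscriptable
```

Run:
```python
from rig import ctrl
from h import *
c=ctrl.capture("top");im=c["image"];g=im.astype(int)
m=np.zeros(im.shape[:2],np.uint8);cv2.circle(m,(228,182),20,1,-1)
d=cv2.circle(np.zeros_like(m),(226,180),9,1,-1)
for nm,mm,z in(("capdark",m&(g.max(2)<60),25),("capdisc",d&(g.min(2)>70),50)):
    for ce,s in blobs(mm,20):print(nm,ce,s,ray(c,ce,z))
print("post tip",ray(c,(366,205),100))
print("fan",ray(c,(383,162),42))
crop=cv2.resize(im[150:330,140:400],None,fx=3,fy=3,interpolation=cv2.INTER_CUBIC);cv2.imwrite("pics/crop.png",crop[:,:,::-1])
```

```text
capdark [228.35978836 182.45238095] [215 169  26  26 378] [638.29086974 245.04022267  25.        ]
capdisc [225.15254237 179.6440678 ] [219 174  13  12 118] [639.79774745 247.0858674   50.        ]
post tip [580.38260834 -50.35491832 100.        ]
fan [681.57806171 -89.91181364  42.        ]
```

View pics/crop.png

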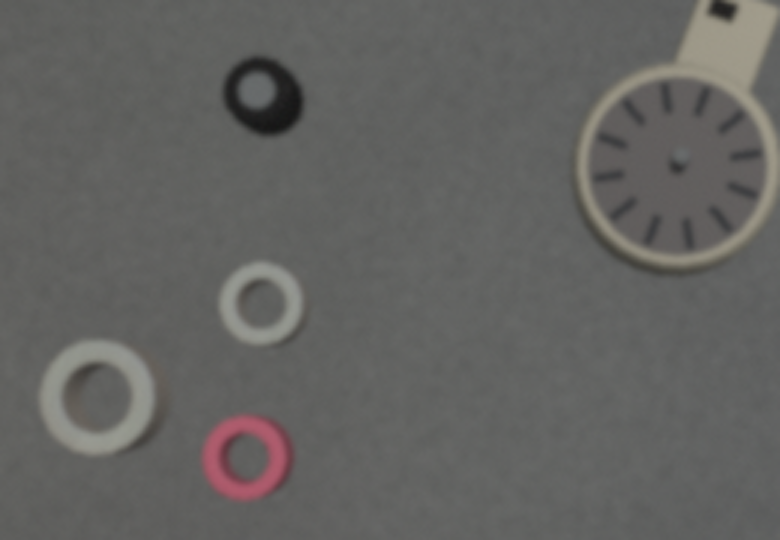

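The crop confirms it: the small silver tube at crop (262,303) measures about 57/38 mm (expected 60/36). The larger silver tube at (98,397) is about 78/54 mm, and the other tube at (247,458) is pink. Positions: spacer (489,244), cap (639,246), post (588,-52). All are within reach.

```bash
python3 -m creep '[[[11.3,-9.54,-5.2,0,0,0],[11.3,-9.54,-5.2,0,0,0],[11.3,-9.54,-5.2,0,0,0],[11.3,-9.54,-5.2,0,0,0],[11.3,-9.54,-5.2,0,0,0],[11.3,-9.54,-5.2,0,0,0],[11.3,-9.54,-5.2,0,0,0],[11.3,-9.54,-5.2,0,0,0],[11.3,-9.54,-5.2,0,0,0],[11.3,-9.54,-5.2,0,0,0],[11.3,-9.54,-5.2,0,0,0],[11.3,-9.54,-5.2,0,0,0],[11.3,-9.54,-5.2,0,0,0],[11.3,-9.54,-5.2,0,0,0],[11.3,-9.54,-5.2,0,0,0],[11.3,-9.54,-5.2,0,0,0]]]' 85 40
python3 - <<'E'
from rig import ctrl
from h import *
c=ctrl.capture("wrist");im=c["image"];cv2.imwrite("pics/w1.png",im[:,:,::-1])
R=np.array(c["R"]);t=np.array(c["t"]);print(-R.T@t)
p=R@np.array([489,244,36])+t;print(p[0]/p[2]*c["fx"]+c["cx"],p[1]/p[2]*c["fy"]+c["cy"],c["fx"])
E
```

```text
time_s: 1.53
eef_pos: [488.8, 244.8, 174.4]
ee_rot: [0.0, 0.2, 0.98, 0.0]
force: [0.4, -1.0, 0.6]
grip_width: 0.993
grip_force: 0.0
[413.63506212 278.15784629 245.33393894]
319.2517654495042 256.3796202374401 417.569775729923
```

View pics/w1.png

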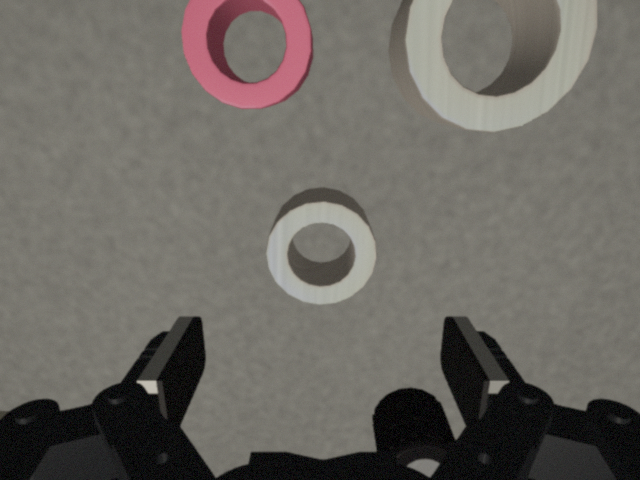

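The wrist view shows the small silver tube's rim centred at (322,253), against a predicted (319,256). It sits centrally between the open fingers, so the position is confirmed. Going down, gripping and lifting.

```bash
python3 -m creep '[[[0,0,-1,0,0,0],[0,0,-2,0,0,0],[0,0,-2.8,0,0,0],[0,0,-3.4,0,0,0],[0,0,-3.8,0,0,0],[0,0,-3.84,0,0,0],[0,0,-3.84,0,0,0],[0,0,-3.84,0,0,0],[0,0,-3.84,0,0,0]]]' 85 40
python3 -m creep '[[[0,0,0,0,0,0],[0,0,0,0,0,0],[0,0,0,0,0,0],[0,0,0,0,0,0],[0,0,0,0,0,0],[0,0,0,0,0,0],[0,0,0,0,0,0],[0,0,0,0,0,0],[0,0,0,0,0,0],[0,0,0,0,0,0],[0,0,0,0,0,0],[0,0,0,0,0,0]]]' 40 40
```

```text
time_s: 2.33
eef_pos: [489.7, 244.3, 78.9]
ee_rot: [0.001, 0.201, 0.98, 0.0]
force: [0.6, -0.3, 0.2]
grip_width: 0.996
grip_force: 0.0
time_s: 3.33
eef_pos: [489.5, 244.1, 78.7]
ee_rot: [0.0, 0.201, 0.98, 0.0]
force: [-1.8, -0.8, 6.3]
grip_width: 0.678
grip_force: 43.4
```

```bash
python3 -m creep '[[[0,0,0.8,0,0,0],[0,0,2,0,0,0],[0,0,3.2,0,0,0],[0,0,4.4,0,0,0],[0,0,5.2,0,0,0],[0,0,5.2,0,0,0],[0.5,-1.5,5.2,0,0,0],[0.9,-2.7,5.2,0,0,0],[1.3,-3.9,5.2,0,0,0],[1.7,-5.1,5.2,0,0,0],[2.1,-6.3,5.2,0,0,0],[2.5,-7.5,5.2,0,0,0],[2.9,-8.7,5.2,0,0,0],[3.3,-9.9,5.2,0,0,0],[3.6,-10.9,5.2,0,0,0],[3.95,-11.85,5.2,0,0,0],[3.95,-11.85,5.2,0,0,0],[3.95,-11.85,5.2,0,0,0],[3.95,-11.85,5.2,0,0,0],[3.95,-11.85,5.2,0,0,0]]]' 40 40
python3 - <<'E'
from rig import ctrl
from h import *
a=ctrl.capture("wrist");cv2.imwrite("pics/w2.png",a["image"][:,:,::-1])
b=ctrl.capture("scene");im=b["image"][150:320,180:380];im=cv2.resize(im,None,fx=3,fy=3)
cv2.imwrite("pics/s2.png",im[:,:,::-1])
for c,pts in((a,[[588,-52,50],[588,-52,100]]),(b,[[588,-52,50],[588,-52,100]])):
    for q in pts:
        p=np.array(c["R"])@q+c["t"];print(p[0]/p[2]*c["fx"]+c["cx"],p[1]/p[2]*c["fy"]+c["cy"])
E
```

```text
time_s: 5.0
eef_pos: [587.7, -51.1, 207.5]
ee_rot: [-0.001, 0.201, 0.98, 0.0]
force: [-0.3, -0.2, -0.8]
grip_width: 0.679
grip_force: 43.7
319.66646256461576 244.8905229400748
318.88864592928553 281.23140328628483
266.3380409744341 252.40294287984966
264.43178107745535 235.87777396074182
```

View pics/w2.png

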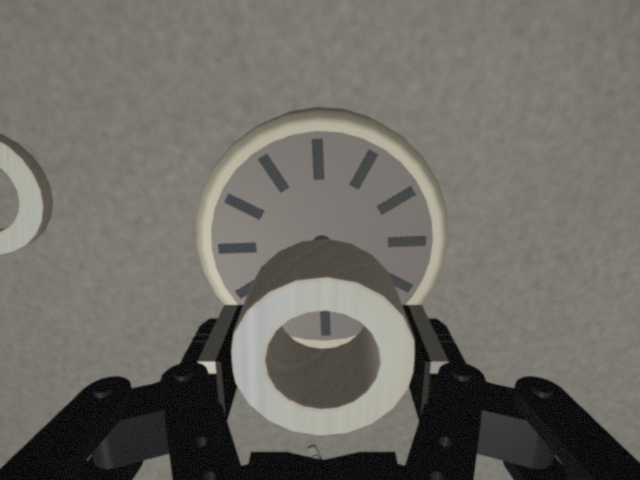

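View pics/s2.png

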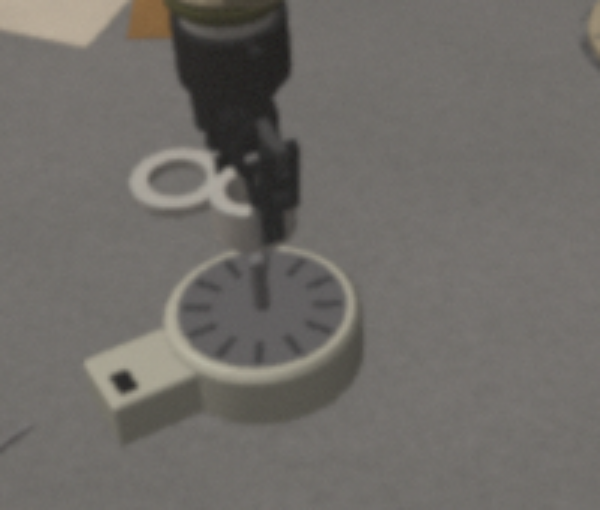

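Wrist view: the tick marks put the plate centre at about (322,243), against a predicted (320,245). In the scene crop the post tip is at (258,260), i.e. full image (266,237), against a predicted (264,236). The spacer hangs upright above the post, so I lower it.

```bash
python3 -m creep '[[[0,0,-0.6,0,0,0],[0,0,-1.2,0,0,0],[0,0,-1.8,0,0,0],[0,0,-2.4,0,0,0],[0,0,-2.8,0,0,0],[0,0,-3,0,0,0],[0,0,-3.1,0,0,0],[0,0,-3.12,0,0,0],[0,0,-3.12,0,0,0],[0,0,-3.12,0,0,0]]]' 40 40
```

```text
time_s: 5.93
eef_pos: [588.3, -52.2, 130.6]
ee_rot: [0.001, 0.201, 0.98, -0.0]
force: [-0.4, 0.4, -1.4]
grip_width: 0.676
grip_force: 43.8
```

```bash
python3 -m creep '[[[0,0,-0.04,0,0,0],[0,0,-0.06,0,0,0],[0,0,-0.06,0,0,0],[0,0,-0.06,0,0,0]]]' 40 40
python3 -m creep '[[[0,0,0,0,0,0],[0,0,0,0,0,0],[0,0,0,0,0,0],[0,0,0,0,0,0],[0,0,0,0,0,0],[0,0,0,0,0,0],[0,0,0,0,0,0],[0,0,0,0,0,0],[0,0,1,0,0,0],[0,0,2,0,0,0],[0,0,3,0,0,0],[0,0,4,0,0,0],[0,0,4,0,0,0],[0,0,4,0,0,0]]]' 85 40
python3 - <<'E'
from rig import ctrl
from h import *
a=ctrl.capture("wrist")["image"];b=ctrl.capture("scene")["image"][200:320,190:350]
a=cv2.resize(a,(480,360));b=cv2.resize(b,(480,360));x=np.hstack([a,b]);x=cv2.resize(x,(800,300))
cv2.imwrite("pics/c3.png",x[:,:,::-1])
E
```

```text
time_s: 6.27
eef_pos: [588.2, -52.2, 128.8]
ee_rot: [0.0, 0.201, 0.98, -0.0]
force: [-1.1, 0.5, 2.0]
grip_width: 0.677
grip_force: 43.9
time_s: 7.43
eef_pos: [588.3, -52.2, 229.5]
ee_rot: [0.001, 0.201, 0.98, -0.0]
force: [0.2, -0.7, -1.1]
grip_width: 0.998
grip_force: 0.0
```

View pics/c3.png

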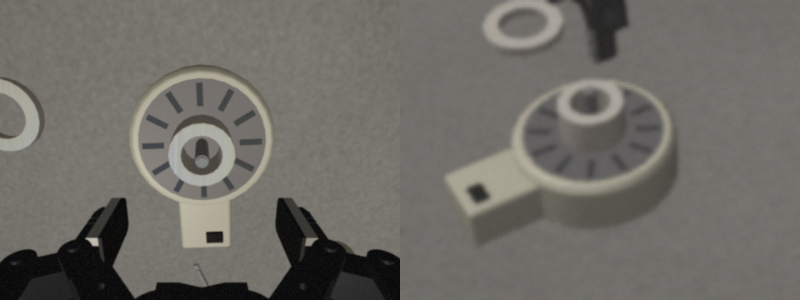

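The picture shows the spacer lying flat, centred around the post: rim at (202,155) with the post tip inside at (202,160). Now to the cap, with a fix from the wrist camera above it.

```bash
python3 -m creep '[[[0.2,1.2,0,0,0,0],[0.4,2.4,0,0,0,0],[0.6,3.6,0,0,0,0],[0.8,4.8,0,0,0,0],[1.0,6,0,0,0,0],[1.2,7.2,0,0,0,0],[1.4,8.4,0,0,0,0],[1.6,9.6,0,0,0,0],[1.8,10.8,-0.6,0,0,0],[2.0,11.6,-1.2,0,0,0],[2.05,11.95,-1.6,0,0,0],[2.05,11.95,-1.6,0,0,0],[2.05,11.95,-1.6,0,0,0],[2.05,11.95,-1.6,0,0,0],[2.05,11.95,-1.6,0,0,0],[2.05,11.95,-1.6,0,0,0]]]' 85 40
python3 - <<'E'
from rig import ctrl
from h import *
c=ctrl.capture("wrist");im=c["image"];g=im.astype(int);cv2.imwrite("pics/w4.png",im[:,:,::-1])
p=np.array(c["R"])@[639.5,246.5,50]+c["t"];u=p[0]/p[2]*c["fx"]+c["cx"];v=p[1]/p[2]*c["fy"]+c["cy"];print(u,v)
m=np.zeros(im.shape[:2],np.uint8);cv2.circle(m,(int(u),int(v)),50,1,-1)
for ce,s in blobs(m&(g.min(2)>90),60):print(ce,s,ray(c,ce,50))
E
```

```text
time_s: 8.87
eef_pos: [639.6, 245.5, 189.4]
ee_rot: [0.001, 0.202, 0.979, 0.0]
force: [-0.4, -0.5, -0.3]
grip_width: 0.994
grip_force: 0.0
322.0632423146056 253.7001668184589
[310.92440945 280.7503937 ] [ 272  222  100   82 1270] [651.77985931 234.52083907  50.        ]
[324.74139908 253.3956422 ] [ 301  231   49   46 1744] [639.90890927 247.89788548  50.        ]
```

View pics/w4.png

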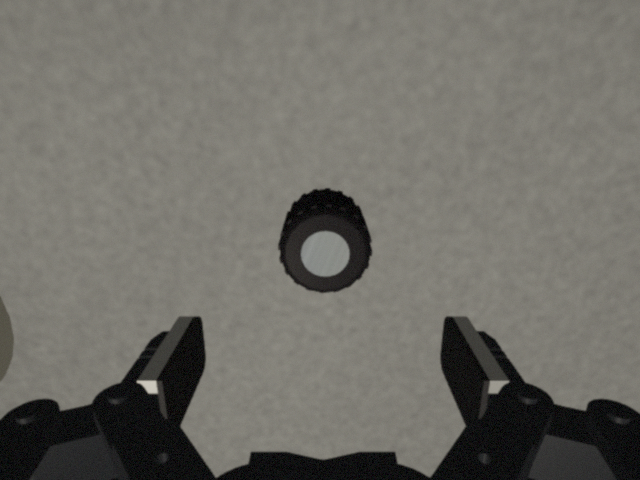

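The disc is centred at (325,253), giving (640,248), which agrees with the first measurement. I shift 1.5 mm in y, go down and grip.

```bash
python3 -m creep '[[[0,0.06,-1,0,0,0],[0,0.06,-2,0,0,0],[0,0.06,-3,0,0,0],[0,0.06,-3.7,0,0,0],[0,0.06,-4.1,0,0,0],[0,0.06,-4.16,0,0,0],[0,0.06,-4.16,0,0,0],[0,0.06,-4.16,0,0,0],[0,0.06,-4.16,0,0,0]]]' 85 40
python3 -m creep '[[[0,0,0,0,0,0],[0,0,0,0,0,0],[0,0,0,0,0,0],[0,0,0,0,0,0],[0,0,0,0,0,0],[0,0,0,0,0,0],[0,0,0,0,0,0],[0,0,0,0,0,0],[0,0,0,0,0,0],[0,0,0,0,0,0],[0,0,0,0,0,0],[0,0,0,0,0,0]]]' 30 40
python3 -m creep '[[[0,0,0.8,0,0,0],[0,0,2,0,0,0],[0,0,3.2,0,0,0],[0,0,4.4,0,0,0],[0,0,5,0,0,0],[0,0,5,0,0,0],[0,0,5,0,0,0]]]' 30 40
```

```text
time_s: 9.67
eef_pos: [639.9, 248.2, 86.1]
ee_rot: [0.001, 0.201, 0.98, 0.001]
force: [0.6, -0.4, 0.1]
grip_width: 0.997
grip_force: 0.0
time_s: 10.67
eef_pos: [639.5, 248.1, 85.1]
ee_rot: [0.0, 0.201, 0.98, 0.0]
force: [-1.7, 0.2, 5.7]
grip_width: 0.57
grip_force: 41.9
time_s: 11.25
eef_pos: [639.1, 248.0, 208.8]
ee_rot: [-0.0, 0.201, 0.98, -0.0]
force: [0.4, 0.6, -2.4]
grip_width: 0.569
grip_force: 41.8
```

```bash
python3 -m creep '[[[-0.2,-1.2,0,0,0,0],[-0.4,-2.4,0,0,0,0],[-0.6,-3.6,0,0,0,0],[-0.8,-4.8,0,0,0,0],[-1.0,-6,0,0,0,0],[-1.2,-7.2,0,0,0,0],[-1.4,-8.4,0,0,0,0],[-1.6,-9.6,0,0,0,0],[-1.8,-10.8,0,0,0,0],[-2.0,-11.6,0,0,0,0],[-2.05,-12,0,0,0,0],[-2.05,-12,0,0,0,0],[-2.05,-12,0,0,0,0],[-2.05,-12,0,0,0,0],[-2.05,-12,0,0,0,0],[-2.05,-12,0,0,0,0]]]' 30 40
python3 -m creep '[[[0,0,-0.4,0,0,0],[0,0,-0.8,0,0,0],[0,0,-1.1,0,0,0],[0,0,-1.3,0,0,0],[0,0,-1.42,0,0,0],[0,0,-1.42,0,0,0],[0,0,-1.42,0,0,0],[0,0,-1.42,0,0,0]]]' 30 40
```

```text
time_s: 12.58
eef_pos: [588.1, -50.8, 209.2]
ee_rot: [-0.0, 0.2, 0.98, 0.0]
force: [-0.5, -0.5, -1.6]
grip_width: 0.573
grip_force: 41.9
time_s: 13.25
eef_pos: [588.2, -52.0, 174.3]
ee_rot: [0.0, 0.201, 0.98, -0.0]
force: [0.2, -0.1, -1.4]
grip_width: 0.573
grip_force: 41.9
```

Free of contact, 3 mm to go: I lower, release and rise.

```bash
python3 -m creep '[[[0,0,-0.06,0,0,0],[0,0,-0.1,0,0,0],[0,0,-0.1,0,0,0],[0,0,-0.1,0,0,0]]]' 30 40
python3 -m creep '[[[0,0,0,0,0,0],[0,0,0,0,0,0],[0,0,0,0,0,0],[0,0,0,0,0,0],[0,0,0,0,0,0],[0,0,0,0,0,0],[0,0,0,0,0,0],[0,0,0,0,0,0],[0,0,1,0,0,0],[0,0,2,0,0,0],[0,0,3,0,0,0],[0,0,4,0,0,0],[0,0,4,0,0,0],[0,0,4,0,0,0],[0,0,4,0,0,0]]]' 85 40
python3 - <<'E'
from rig import ctrl
from h import *
a=ctrl.capture("wrist")["image"];b=ctrl.capture("scene")["image"][200:320,190:350]
a=cv2.resize(a,(400,300));b=cv2.resize(b,(400,300))
cv2.imwrite("pics/c5.png",np.hstack([a,b])[:,:,::-1])
E
```

```text
time_s: 13.58
eef_pos: [588.0, -51.9, 171.4]
ee_rot: [0.0, 0.201, 0.98, -0.0]
force: [-0.4, -0.1, -1.3]
grip_width: 0.573
grip_force: 41.9
time_s: 14.83
eef_pos: [587.7, -51.8, 270.5]
ee_rot: [-0.001, 0.201, 0.98, 0.0]
force: [0.9, -0.1, -0.4]
grip_width: 0.991
grip_force: 0.0
```

View pics/c5.png

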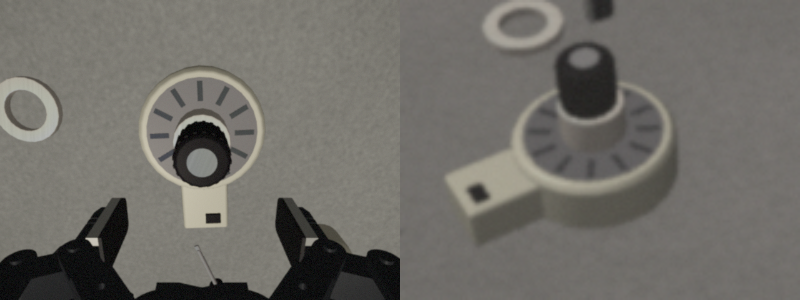

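The cap stands upright and flat on the spacer: its disc is at (202,163) in the wrist half and (585,58) in the scene half. The gripper is clear of it.

```bash
python3 -c "
from rig import ctrl
print(ctrl.finish_job())"
```

```text
the job is handed in; nothing more can be done
None
```

The tall spacer lies flat on the filter plate round the post, the cap sits flat on top of it, and I handed the job in at about 15 s with the gripper open and clear; no verdict came back.

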